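Set the aim of a flood light with a pendulum angle gauge and hold it

ROBOT

A 6-joint arm with a two-finger parallel gripper is mounted at the origin on a cart in front of the work surface, level with it; the furniture and walls round the work are solid. World frame = base frame: x ahead of the robot, y to its left, z up, the work surface at z = 0. Lengths are in mm, angles in rad, forces in N, time in s.
With the tool pointing down it reaches from about 350 to 850 mm from the base axis. Payload 8.1 kg.
Tool frame: the origin (TCP) lies at the very end of the fingers, on their centre line; the grasp point (between the pads) lies 19 mm behind it; z points along the fingers, y is the line along which they close (so a half turn about z gives the same grasp; the last joint's range is limited). The gripper opens to 85 mm and grips with 20 to 120 N. Pads are 22 mm wide; open, the fingers measure 114 mm over their backs; the gripper's body (76 mm by 85 mm) begins 54 mm behind the grasp point. The pads swing forward as they close: fully open they stand 13 mm farther back than shut.
Start: joints at [1.094, 0.13, 1.488, -0, 1.523, -0.085], TCP at [229.091, 554.547, 231.292] pointing down, gripper open.
Joint ranges: [-2.96, 2.96], [-0.89, 2.26], [0.02, 2.5], [-1.34, 4.48], [0, 2.73], [-2.66, 2.66]. Speed limits (rad/s): [2.39, 2.39, 2.79, 3.14, 3.14, 3.14].

INTERFACE

Orientations are given as a unit quaternion [x, y, z, w].
In Python, from cell import bot, imaging gives the robot as it stands. The module is installed in compiled form; this text tells all that it offers.
- The arm moves only by the tool servo_tool, never from a script. Its argument "moves" is a list of rows, each a list of 7 numbers: the turn, a rotation vector about the tool's x, y, z in rad, then the shift along the tool's x, y, z in mm, then the closure, from 0 (fully open) to 1 (shut). A call has 1 to 12 rows; each row is the pose to reach, as a shift and turn from the pose commanded when the call began, along the tool's axes at that moment; what a row does not reach only later rows make up. A row lasts 1/8 s, in which the tool goes at most 62.5 mm and 10.7 degrees, less where a joint would pass 70% of its speed; a pose out of reach is approached as far as the arm can. A call with a gripper value outside its range is refused whole. The fingers move at their own pace and stop on an object; "newtons" is the grip in N (left out, the last holds). Time passes only in rows, so rows that repeat a pose let the fingers close. It gives the time, the measured TCP pose, the force, the opening and the grip force at its end, in the units of the state.
- bot.state(): the state, without advancing time (a new reading comes with each control period).
- imaging.camera(name): name is "scene" or "top" or "wrist"; returns a dict with "image" (384x512x3 uint8, blue, green, red), "fx", "fy", "cx", "cy" (pixels), "position" and "orientation" of the camera in the world; the wrist camera has in their place "tool_from_camera" (4x4, takes a point from camera to tool coordinates, whose origin is the TCP and whose axes are the flange's). Camera axes: x right, y up, looking along -z (the intrinsics and any distortion apply to the point x, -y, -z); pixel columns grow to the right and rows downward; lengths in mm; the calibration is good to about 2 mm. A picture is of the moment at which its call begins: read the wrist's pose just before it. There is no depth.
- bot.close_job(): hands the job in; it is judged then, once.
The state is a dict: "time_s": time; "joints": joint angles; "dq": joint speeds; "tau": joint torques, N m; "position": TCP position; "eef_rot": TCP orientation; "force": force on the tool from outside, world axes, zero at the start; "wrist_torque": the same for the moment, N m; "opening": finger opening in mm; "gripper_force": force on a finger pad.
Only numpy, scipy, OpenCV 4.12 (cv2) and the standard library are available. Lean on these libraries where they do the work, as an engineer would, in place of code of your own. Each camera call takes 0.05 s, during which the arm holds its last target. There are 200 camera calls.

TASK

Set the aim of the small flood light that hangs back-up on its end studs: stand the angle gauge fully down in the saddle on the lamp's back, dial towards the toggle clamp, and push the clamp's handle right down to lock the gauge's foot. Then take the lamp by the lug on its side and rock it up until the gauge's swinging needle has settled on the preset mark of the dial. Its pivot knobs are loose and it would swing back, so finish while still holding it there by the lug, not touching the gauge; leave the bit case and the small plugs where they lie.

Things in the scene. Friction and masses are not known exactly. Their poses are not given: they have to be found in the camera images.
- gauge_dial (a point): Middle of the gauge's round black housing: 76 mm across, 26 mm thick (x +-13 mm), 50 mm above the underside of the foot. The white dial with ticks every 10 degrees faces -x; y runs along the foot, z up. Loose, 0.25 kg, stands upright on the table at the start. Pinch the two flat faces (closing along x), best 10 to 20 mm above this point.
- gauge_foot (a point): Underside of the gauge's foot, 50 mm below gauge_dial and 2 mm to its +x side; same axes. The black foot is 88 mm long (y +-44), 12 mm thick and reaches from 36 mm on the dial's side (-x) to 18 mm behind (+x). The clamp presses on its front ledge under the dial.
- gauge: The whole gauge as a body; origin and axes as gauge_foot.
- saddle (a point): Floor of the saddle on the lamp's back, 135 mm above the table, where gauge_foot belongs with matching axes: x away from the clamp, y towards the lug, z up (level at the start). Its aluminium rim, 8 mm high, leaves about 3 mm round the foot at the floor and flares to 6 mm at the top.
- clamp_handle (a joint): Toggle clamp on the lamp's back: 0 = open as found (handle 43 degrees up towards -x, arm upright), 0.75 rad = shut (handle nearly level, arm over the gauge's foot). Stiff (1 to 4 N at the grip), stays where left. Handle axis along the saddle's y, 94 mm to -x of saddle, 21 mm above it. Push the grip down along its arc (towards -x and down); shut, its top lies 30 to 35 mm above the saddle's floor.
- handle_tip (a point): End of the clamp handle's black grip (15 mm thick), 78 mm from the handle's axis; swings down towards -x of the saddle.
- lamp: The lamp as a body, origin and axes as lamp_pivot. As found it lies level on its stops; it tilts about x as the lug is lifted, up to 0.75 rad. It is heavier on the lug's side and falls back when let go; lifting the lug takes 1 to 4 N.
- lamp_pivot (a point): Middle of the line through the lamp's two end studs (along x, level), 112 mm above the table; y towards the lug, tilting with the lamp. The grey casting is 300 mm long (x) and reaches from 41 mm on the -y side to 71 mm on the +y side. It hangs in a steel yoke on a timber offcut 345x92x38 mm.
- lug_grip (a point): Grip point on the lug, a flat plate with a hole standing on edge at the casting's +y side: 10 mm thick (x), 34 mm high (z +-17), ending 22 mm beyond this point. It lies 114 mm towards +y of lamp_pivot and 6 mm below it. Pinch it from above (closing along x); it may turn in the fingers as the lamp tilts.
- needle (a joint): Swing of the gauge's free needle from the dial's zero (top of the dial), rad, growing towards the foot's +y end. A weight keeps it upright: about 1 s after the gauge comes to rest it has settled and equals the gauge's tilt; with the gauge in the saddle, the lamp's tilt.
- mark (a joint): Preset mark on the dial, rad from the dial's zero, same sense as needle; 0.26 to 0.52, different each time. A short dark pointer with a small round button at the rim; it stays where it is.
- needle_tip (a point): Tip of the swinging needle (thin dark bar, round weight at its lower end), 28.5 mm from the middle of the dial.
- mark_tip (a point): Inner tip of the preset mark (a wedge pointing inwards, 6 mm wide), 28.5 mm from the middle of the dial.
- bit_case: Bystander: black driver bit case, 58x88x22 mm, origin at the centre of its underside.
- lead_plug_a: Bystander: black ribbed lead plug, 22x82x22 mm, origin at the centre of its underside.
- blanking_plug: Bystander: grey blanking plug, 25 mm across, 13 mm high, origin at the centre of its underside.

How it is judged (in metres and radians):
On the way, in this order (a step that is already met when the one before it is completed fails the run):
1. the gauge stands fully down in the saddle on the lamp's back (distance between gauge_foot and saddle below 0.006 m and z of gauge_foot in the frame of saddle below 0.003 m), for 0.2 s.
2. the toggle clamp is shut over the foot of the seated gauge (all of step 1 and value of joint clamp_handle above 0.725 rad), for 0.2 s.
At the end, for the whole second after the job is handed in: Gauge in the saddle (within 6 mm, at most 3 mm off its floor), clamp handle past 0.725 rad, fingers on the lamp (over 1 N) within 40 mm of the lug's grip point, lamp still and tilted up, needle still (under 0.15 rad/s) with its tip within 1.6 mm (3 degrees) of the mark; gauge not touched (all of step 2 and distance between needle_tip and mark_tip below 0.0016 m and velocity of joint needle between -0.15 and 0.15 rad/s and angular speed of lamp below 0.05 rad/s and angle between lamp's own z axis and vertical above 0.15 rad and contact force between the fingers and lamp above 1 N and distance between the grasp point and lug_grip below 0.04 m and contact force between each of the fingers, the arm and gauge below 0.2 N); the arm keeps its last pose, push and grip.
It fails at once if the bit case is pushed more than 25 mm (distance of bit_case from where it was at the start of the episode above 0.025 m).
It fails at once if the lead plug is pushed more than 25 mm (distance of lead_plug_a from where it was at the start of the episode above 0.025 m).
It fails at once if the blanking plug is pushed more than 25 mm (distance of blanking_plug from where it was at the start of the episode above 0.025 m).
It fails at once if the gauge is laid or knocked over (angle between gauge_foot's own z axis and vertical above 1 rad).
It also fails if it takes over 67 s, if anything falls off the work surface, if the arm or the gripper's body presses on something with over 40 N, if the wrist force passes 120 N, or if a joint passes its speed limit or range.

## Working session

There is one attempt and no reset: what is moved stays moved. The work goes in short steps, Python scripts to look and compute and a tool call to move; the robot and the scene stay as the last step left them, time stands still between calls to the robot, and variables do not carry over. Pictures are saved under pics/ and viewed, at most 10 in all, crops included, and the job is handed in when it is done.

Besides the shell and the picture viewer there is one more tool, called after "Emit:" as name(argument=value, ...) on one line, values as JSON. servo_tool: Moves the arm, as the interface text tells. Its arguments: {"type":"object","properties":{"moves":{"type":"array","items":{"type":"array","items":{"type":"number"}}},"newtons":{"type":"number"}},"required":["moves"]}

```bash
mkdir -p pics; cat > h.py <<'E'
import numpy as np,cv2
from scipy.spatial.transform import Rotation as R
from cell import bot,imaging
def save(n,f):
    c=imaging.camera(n); cv2.imwrite('pics/'+f,c['image']); return c
E
python3 - <<'E'
from h import *
import pickle
s=bot.state();print({k:np.round(v,3) for k,v in s.items()})
a=save('scene','s1.png');b=save('top','t1.png')
pickle.dump((a,b),open('c.pkl','wb'))
for c in (a,b): print({k:c[k] for k in c if k!='image'})
im=np.hstack([a['image'],b['image']])
E
```

```text
{'time_s': np.float64(0.0), 'joints': array([ 1.094,  0.131,  1.489,  0.   ,  1.523, -0.085]), 'dq': array([ 0.001, -0.002, -0.   ,  0.   , -0.002,  0.   ]), 'tau': array([-0.0000e+00, -5.6940e+01, -5.0055e+01, -0.0000e+00,  1.5000e-02,
       -0.0000e+00]), 'position': array([228.844, 554.052, 230.22 ]), 'eef_rot': array([ 0.195,  0.981, -0.001, -0.   ]), 'force': array([ 0.076,  0.246, -0.998]), 'wrist_torque': array([0.016, 0.013, 0.016]), 'gripper_force': np.float64(0.0), 'opening': np.float64(85.284)}
{'fx': 347.9883638889101, 'fy': 347.9883638889101, 'cx': 254.18510172252567, 'cy': 188.9736390535183, 'position': array([-231.61971066, -439.32825626,  705.92565503]), 'orientation': array([ 0.38717205, -0.24673861, -0.45599513,  0.76242135])}
{'fx': 384.06964844086093, 'fy': 384.06964844086093, 'cx': 256.23589547808234, 'cy': 190.4665940540327, 'position': array([ 313.05628344,  -71.2906061 , 1175.59379326]), 'orientation': array([ 0.06855063, -0.06521028, -0.69920711,  0.70863097])}
```

View pics/s1.png

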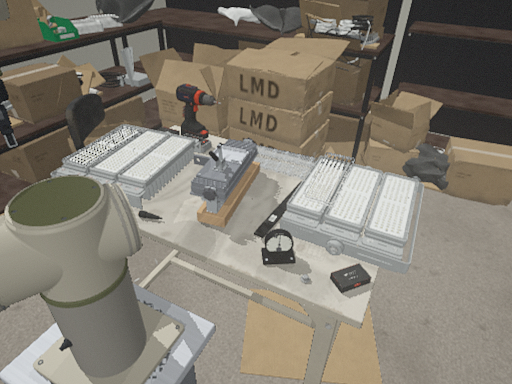

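View pics/t1.png

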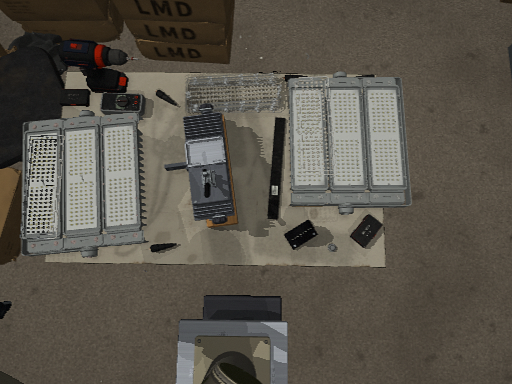

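```bash
python3 - <<'E'
from h import *
a=cv2.imread('pics/s1.png');b=cv2.imread('pics/t1.png')
p=cv2.resize(b[95:260,160:390],None,fx=3.45,fy=3.45,interpolation=cv2.INTER_CUBIC)
q=cv2.resize(a[130:275,185:310],None,fx=4,fy=4,interpolation=cv2.INTER_CUBIC)
cv2.imwrite('pics/tc.png',p);cv2.imwrite('pics/sc.png',q)
E
```

```text
(no output)
```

View pics/tc.png

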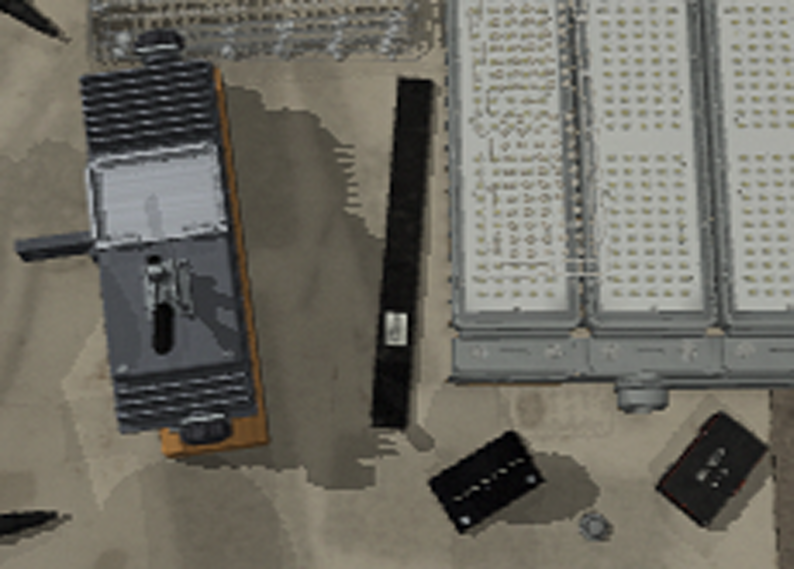

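View pics/sc.png

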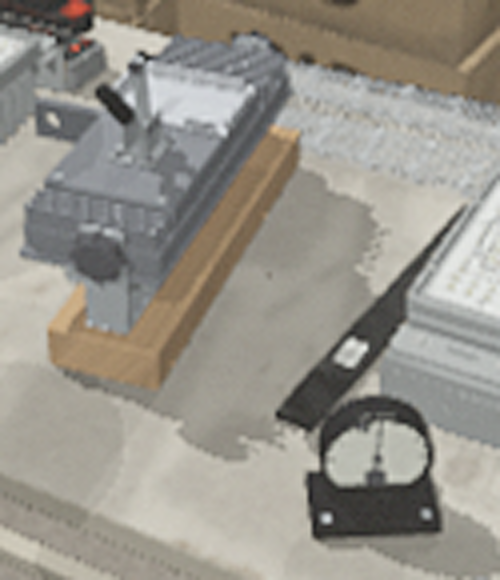

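```bash
cat >> h.py <<'E'
import pickle
from scipy.optimize import least_squares
def proj(c,P,pose=None):
    P=np.atleast_2d(P)
    if pose is None: Rm,t=R.from_quat(c['orientation']).as_matrix(),np.array(c['position'])
    else: Rm,t=pose
    q=(P-t)@Rm; return np.c_[c['fx']*q[:,0]/-q[:,2]+c['cx'], c['fy']*-q[:,1]/-q[:,2]+c['cy']]
def w(p,P):  # p = x,y,z,yaw
    return R.from_euler('z',p[3]).apply(np.atleast_2d(P))+p[:3]
def fit(obs,z,x0):  # obs: (cam,localpts,pix)
    f=lambda q:np.concatenate([(proj(c,w([q[0],q[1],z,q[2]],L),ps)-px).ravel() for c,L,px,ps in obs])
    r=least_squares(f,x0,loss='soft_l1'); return r.x,f(r.x).reshape(-1,2)
E
python3 - <<'E'
from h import *
a,b=pickle.load(open('c.pkl','rb'))
T=lambda l:np.array(l)/3.45+[160,95]
S=lambda l:np.array(l)/4+[185,130]
# gauge (foot frame)
g=[(b,[[-36,44,12],[-36,-44,12]],T([[462,531],[545,478]]),None),
   (a,[[-36,44,0],[-36,-44,0],[-15,0,50]],S([[313,538],[440,533],[377,449]]),None)]
x,r=fit(g,0,[250,-300,.55]);print('gauge',x,r.round(1).tolist())
# lamp pivot frame
l=[(b,[[0,136,11],[0,71,11]],T([[18,247],[92,240]]),None),(b,[[165,0,0],[-165,0,0]],T([[158,45],[205,430]]),None)]
x,r=fit(l,112,[400,0,.1]);print('lamp',x,r.round(1).tolist())
l=[(b,[[-150,71,20],[-150,-41,20],[150,71,20],[150,-41,20]],T([[120,430],[256,414],[80,78],[215,68]]),None)]
x2,r=fit(l,112,[400,0,.1]);print('lamp',x2,r.round(1).tolist())
for P in ([45,0,23],[-45,0,23]): print(proj(b,w([x[0],x[1],112,x[2]],P)))
# saddle rim corners outer, z=143
def ray(c,px,z):
    d=R.from_quat(c['orientation']).apply([(px[0]-c['cx'])/c['fx'],-(px[1]-c['cy'])/c['fy'],-1]);p=c['position'];return p+d*(z-p[2])/d[2]
cs=[ray(b,p,143)[:2] for p in T([[88,160],[215,145],[228,234],[98,249]])]
print(np.round(cs),np.mean(cs,0))
for p in T([[162,352],[157,262]]): print('handle',ray(b,p,180),ray(b,p,156))
for n,p in (('plug',[[425,440]]),('case',[[712,470]]),('blank',[[594,525]])): print(n,ray(b,T(p)[0],10))
E
```

```text
gauge [ 413.28152867 -194.76165261  -87.39773886] [[-0.9, -0.0], [-0.4, -0.1], [-0.0, 0.0], [0.5, -0.3], [0.3, 2.6]]
lamp [5.98119808e+02 6.12837042e+01 1.49066669e-01] [[-0.9, 0.8], [0.5, -0.2], [0.4, 0.2], [-0.1, -0.7]]
lamp [5.85879264e+02 5.50608275e+01 1.46010115e-01] [[-0.7, 1.0], [0.6, 0.2], [0.3, -0.1], [-0.2, -2.1]]
[[209.80745519 144.64315523]]
[[213.44281307 175.41311749]]
[[649. 136.]
 [663.  32.]
 [588.  20.]
 [574. 124.]] [618.49629098  77.90577464]
handle [484.64731867  64.20818431 180.        ] [488.7837294   67.47454755 156.        ]
handle [555.17031525  70.74950591 180.        ] [561.00676864  74.17355567 156.        ]
plug [ 438.3044503  -147.52384837   10.        ]
case [ 415.29455824 -399.14562785   10.        ]
blank [ 366.11201855 -294.61953084   10.        ]
```

```bash
cat >> h.py <<'E'
def go(p,yaw):  # world TCP target, yaw of tool y (deg), tool pointing down -> turn, shift
    s=bot.state(); R0=R.from_quat(s['eef_rot']); a=np.radians(yaw)
    R1=R.from_matrix(np.array([[-np.sin(a),np.cos(a),0],[np.cos(a),np.sin(a),0],[0,0,-1.]]))
    R1=R.from_matrix(np.array([[-np.sin(a),np.cos(a),0],[np.cos(a),np.sin(a),0],[0,0,-1.]]).T)
    print('t',round(float(s['time_s']),2),'turn',(R0.inv()*R1).as_rotvec().round(3),'shift',R0.inv().apply(np.array(p)-s['position']).round(1))
E
python3 - <<'E'
from h import *
print(R.from_quat(bot.state()['eef_rot']).as_matrix().round(3))
go([380,180,290],50);go([400,-190,230],32.5)
E
```

```text
[[-0.924  0.382 -0.001]
 [ 0.382  0.924 -0.001]
 [ 0.    -0.002 -1.   ]]
t 0.1 turn [-0.002  0.     0.306] shift [-282.5 -288.1  -59.2]
t 0.1 turn [-0.002  0.     0.612] shift [-442.3 -622.4    1.3]
```

Emit:
servo_tool(moves=[[0,0,0.15,-80,-90,-50,0],[0,0,0.3,-282,-288,-59,0],[0,0,0.3,-282,-288,-59,0],[0,0,0.3,-282,-288,-59,0],[0,0,0.3,-282,-288,-59,0],[0,0,0.3,-282,-288,-59,0],[0,0,0.45,-442,-622,0,0],[0,0,0.61,-442,-622,0,0],[0,0,0.61,-442,-622,0,0],[0,0,0.61,-442,-622,0,0],[0,0,0.61,-442,-622,0,0],[0,0,0.61,-442,-622,0,0]])

```text
time_s: 1.6
position: [397.1, -159.7, 235.3]
eef_rot: [0.48, 0.877, 0.0, 0.0]
force: [1.0, 0.5, 0.6]
opening: 85.5
gripper_force: 0.0
```

Emit:
servo_tool(moves=[[0,0,0,0,0,0,0],[0,0,0,0,0,0,0]])

```text
time_s: 1.85
position: [397.1, -157.5, 235.2]
eef_rot: [0.481, 0.877, 0.0, -0.001]
force: [-0.7, 0.1, 1.3]
opening: 85.4
gripper_force: 0.0
```

```bash
python3 - <<'E'
from h import *
s=bot.state();c=save('wrist','w1.png');pickle.dump((s,c),open('w1.pkl','wb'))
print(s['position'],s['eef_rot'],s['force'],np.round(c['tool_from_camera'],3),c['fx'],c['cx'],c['cy'],list(c))
E
```

```text
[ 397.11926801 -157.49872186  235.24327243] [ 4.80794314e-01  8.76833167e-01  2.18604469e-04 -6.14072355e-04] [-0.74734019  0.06609792  1.27447438] [[ 0.00000e+00  9.62000e-01  2.74000e-01  7.08940e+01]
 [ 1.00000e+00 -1.00000e-03  0.00000e+00  1.26100e+00]
 [ 1.00000e-03  2.74000e-01 -9.62000e-01 -1.42452e+02]
 [ 0.00000e+00  0.00000e+00  0.00000e+00  1.00000e+00]] 272.5049935905973 255.88247868446945 190.74842762023775 ['image', 'fx', 'fy', 'cx', 'cy', 'tool_from_camera']
```

View pics/w1.png

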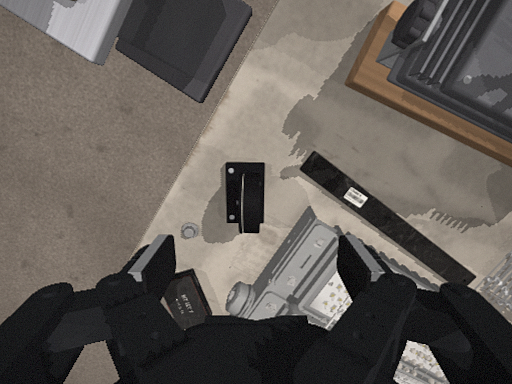

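```bash
cat >> h.py <<'E'
def cpose(s,c):
    T=np.array(c['tool_from_camera']);Rm=R.from_quat(s['eef_rot']).as_matrix()
    return Rm@T[:3,:3],Rm@T[:3,3]+s['position']
E
python3 - <<'E'
from h import *
s,c=pickle.load(open('w1.pkl','rb'));ps=cpose(s,c)
g=cv2.cvtColor(c['image'],cv2.COLOR_BGR2GRAY).astype(int)
print(g[190,218:272]);print(g[156:170,232],g[156:170,258]);print(g[216:240,228],g[216:240,250])
o=[(c,[[-36,44,12],[18,44,12],[-36,-44,12]],np.array([[225.7,162.5],[265,162.5],[225.7,223]]),ps)]
x,r=fit(o,0,[413,-195,.567]);print(x,r.round(1).tolist())
for P in ([-36,44,0],[18,44,0],[-15,0,88],[11,0,88],[-15,0,50],[-15,0,12]):print(P,proj(c,w([x[0],x[1],0,x[2]],P),ps).round(1))
E
```

```text
[109 103 107 104 105 106 110  83  32  12  24  16  10  15  24  19  17  10
  19  11  15  23  16  55 122  87   9  30  24  23  29  31  24  27  29  32
  18  26  24  26  25  29  29  27  24   3 116 153 153 156 157 163 157 164]
[166 164 156 154 161 139  59  17  25  22  22  18 131 178] [160 162 163 162 160 170  82  10  24  26  27  26  15  25]
[  0   2   0  12  13  15   0 113 123 120 121 119 118 117 118 119 122 127
 129 127 130 128 128 131] [ 28  24  23  18  22  28  22  24  22  22  20  25  16  14   0  21   0 155
 182 178 175 185 187 180]
[ 412.80123673 -191.84834068    0.54979788] [[-0.4, -0.2], [0.1, 0.5], [0.3, -0.3]]
[-36, 44, 0] [[226.2 160.8]]
[18, 44, 0] [[264.8 161.5]]
[-15, 0, 88] [[237.  212.7]]
[11, 0, 88] [[260.  213.1]]
[-15, 0, 50] [[239.  202.2]]
[-15, 0, 12] [[240.7 193.7]]
```

```bash
python3 - <<'E'
from h import *
s,c=pickle.load(open('w1.pkl','rb'));ps=cpose(s,c)
o=[(c,[[-36,44,0],[18,44,0],[-36,-44,12],[18,20,12]],np.array([[225.2,161.8],[264,161.8],[225.6,222.5],[264,180]]),ps)]
g=cv2.cvtColor(c['image'],cv2.COLOR_BGR2GRAY).astype(int)
for r in (168,175,183,200,215,228):
  i=np.where(g[r,215:280]<50)[0]+215;print(r,i.min(),i.max())
x,r=fit(o[:1],0,[413,-195,.567]);print(x,r.round(1).tolist())
o[0][1].pop();o=[(c,o[0][1],o[0][2][:3],ps)]
x,r=fit(o,0,[413,-195,.567]);print(x,r.round(1).tolist())
d=w([x[0],x[1],0,x[2]],[-2,0,0])[0];print(d)
go([d[0],d[1],140],np.degrees(x[2]));go([d[0],d[1],46],np.degrees(x[2]))
E
```

```text
168 226 263
175 226 263
183 226 263
200 227 263
215 227 263
228 239 258
[ 412.18733999 -192.52193479    0.55834201] [[0.1, -0.6], [-0.1, -0.2], [0.1, 0.6], [-0.1, 0.3]]
[ 412.21992284 -192.74509828    0.5566246 ] [[0.1, -0.5], [-0.1, -0.0], [-0.0, 0.6]]
[ 410.52183634 -193.80174499    0.        ]
t 1.9 turn [ 0.    -0.001  0.013] shift [-38.2  -8.9  95.5]
t 1.9 turn [ 0.    -0.001  0.013] shift [-38.3  -8.9 189.5]
```

Emit:
servo_tool(moves=[[0,0,0.013,-38,-9,40,0],[0,0,0.013,-38,-9,90,0],[0,0,0.013,-38,-9,140,0],[0,0,0.013,-38,-9,188,0],[0,0,0.013,-38,-9,188,0],[0,0,0.013,-38,-9,188,0]])

```text
time_s: 2.65
position: [411.7, -194.2, 49.7]
eef_rot: [0.485, 0.874, -0.0, 0.001]
force: [0.4, 0.5, 0.8]
opening: 85.2
gripper_force: 0.0
```

Emit:
servo_tool(newtons=40, moves=[[0,0,0,0,0,0,0.3],[0,0,0,0,0,0,0.6],[0,0,0,0,0,0,1],[0,0,0,0,0,0,1],[0,0,0,0,0,0,1],[0,0,0,0,0,0,1]])

```text
time_s: 3.4
position: [410.7, -194.9, 48.4]
eef_rot: [0.486, 0.874, -0.0, 0.0]
force: [-3.0, -0.3, 6.3]
opening: 25.6
gripper_force: 39.6
```

```bash
python3 - <<'E'
from h import *
go([640,-10,290],8.4)
E
```

```text
t 3.4 turn [0.001 0.001 0.409] shift [  35.8  292.4 -241.5]
```

Emit:
servo_tool(moves=[[0,0,0,0,0,-40,1],[0,0,0,0,0,-95,1],[0,0,0,0,0,-150,1],[0,0,0,0,0,-200,1],[0,0,0.1,10,50,-241,1],[0,0,0.2,20,110,-241,1],[0,0,0.3,30,170,-241,1],[0,0,0.4,36,230,-241,1],[0,0,0.409,36,275,-241,1],[0,0,0.409,36,292,-241,1],[0,0,0.409,36,292,-241,1],[0,0,0.409,36,292,-241,1]])

```text
time_s: 4.9
position: [638.7, -10.3, 288.1]
eef_rot: [0.653, 0.757, -0.0, -0.0]
force: [-0.1, -0.3, -2.8]
opening: 25.7
gripper_force: 41.2
```

Emit:
servo_tool(moves=[[0,0,0,0,0,0,1],[0,0,0,0,0,0,1]])

```text
time_s: 5.15
position: [639.0, -10.4, 289.1]
eef_rot: [0.654, 0.757, 0.0, 0.0]
force: [-0.4, -0.2, -2.7]
opening: 25.7
gripper_force: 41.2
```

```bash
python3 - <<'E'
from h import *
s=bot.state();c=save('wrist','w2.png');pickle.dump((s,c),open('w2.pkl','wb'))
print(s['position'],s['eef_rot'],s['opening'])
cv2.imwrite('pics/w2c.png',cv2.resize(c['image'][30:330,60:460],None,fx=2,fy=2,interpolation=cv2.INTER_CUBIC))
E
```

```text
[639.02099617 -10.36944765 289.08538402] [6.53608643e-01 7.56832659e-01 1.37972371e-04 2.18622921e-04] 25.66610715042109
```

View pics/w2c.png

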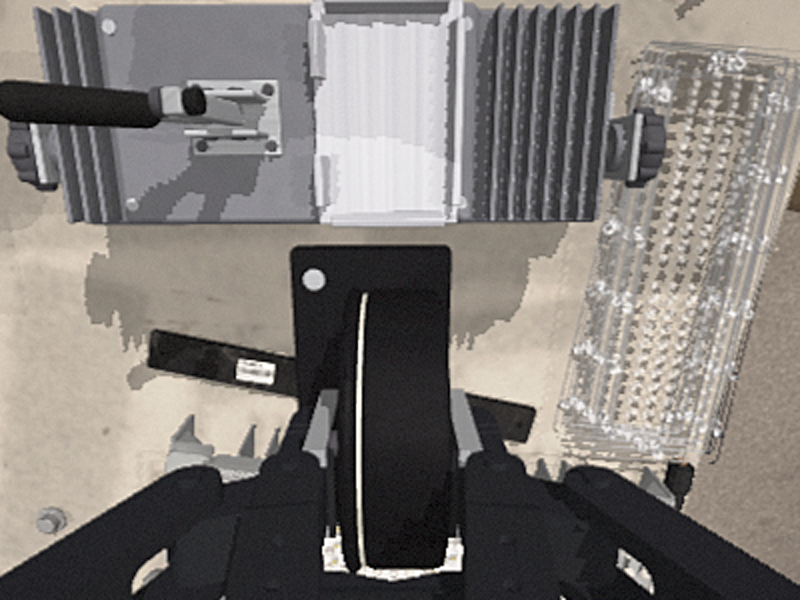

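```bash
python3 - <<'E'
from h import *
s,c=pickle.load(open('w2.pkl','rb'))
cv2.imwrite('pics/w2d.png',cv2.resize(c['image'][26:161,195:315],None,fx=4.4,fy=4.4,interpolation=cv2.INTER_CUBIC))
E
```

```text
(no output)
```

View pics/w2d.png

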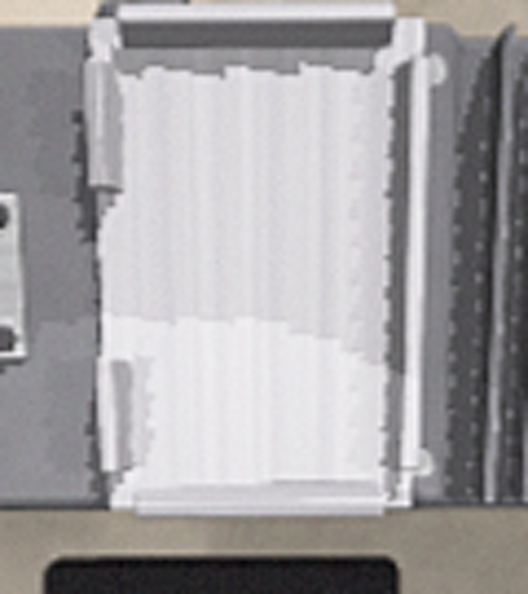

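```bash
python3 - <<'E'
from h import *
s,c=pickle.load(open('w2.pkl','rb'));ps=cpose(s,c)
C=lambda u,v:(u/4.4+195-.39,v/4.4+26-.39)
def lf(obs,z,x0):
    # obs: local pt, axis(0=u,1=v), pixel
    L=np.array([o[0] for o in obs],float);ax=np.array([o[1] for o in obs]);px=np.array([o[2] for o in obs])
    f=lambda q:proj(c,w([q[0],q[1],z,q[2]],L),ps)[np.arange(len(L)),ax]-px
    r=least_squares(f,x0,loss='soft_l1');return r.x,f(r.x).round(2)
U=lambda u:C(u,0)[0]
V=lambda v:C(0,v)[1]
sad=[([-39,47-16,0],0,U(122)),([-39,-30,0],0,U(131)),([21,15,0],0,U(390)),([21,-44,0],0,U(386)),
 ([24,40,8],0,U(413)),([24,-40,8],0,U(405)),([-10,47,0],1,V(48)),([-10,50,8],1,V(20)),([-30,50,8],1,V(20)),([10,50,8],1,V(20)),([-10,-47,0],1,V(482)),([-10,-50,8],1,V(500))]
x,r=lf(sad,135,[627,79,.147]);print('saddle',x,r)
zf=s['position'][2]-48.4
D=lambda u,v:(u/2+60-.25,v/2+30-.25)
ft=[([-36,40,12],0,U(44)),([18,40,12],0,U(398)),([-10,44,0],1,V(557)),([-25,44,0],1,V(557)),([10,44,0],1,V(556)),([-36,0,12],0,D(297,0)[0])]
f,r=lf(ft,zf,[640,-10,.147]);print('foot',f,r, 'tool yaw',np.degrees(np.arctan2(*R.from_quat(s['eef_rot']).as_matrix()[[1,0],1])))
yawT=np.arctan2(*R.from_quat(s['eef_rot']).as_matrix()[[1,0],1])
rel=R.from_euler('z',-f[2]).apply([s['position'][0]-f[0],s['position'][1]-f[1],0]);print('rel',rel)
t=R.from_euler('z',x[2]).apply(rel)[:2]+x[:2];yt=np.degrees(x[2]+yawT-f[2])
print(t,yt);go([*t,225],yt);go([*t,183.4],yt)
E
```

```text
saddle [6.32048883e+02 8.59250678e+01 1.53404802e-01] [ 0.73  0.99  0.07 -0.17 -0.65 -0.79 -0.13  0.38  0.54  0.22 -0.53 -1.12]
foot [ 6.41707647e+02 -8.78256440e+00  1.62182167e-01] [-0.42  0.72 -0.02  0.31 -0.24 -0.21] tool yaw 8.371530943164482
rel [-2.90763218 -1.13223979  0.        ]
[629.34840667  84.36182714] 7.8686249701970645
t 5.2 turn [0.001 0.    0.009] shift [95.   4.1 64. ]
t 5.2 turn [0.001 0.    0.009] shift [ 95.1   4.1 105.6]
```

Emit:
servo_tool(moves=[[0,0,0.009,50,4,0,1],[0,0,0.009,95,4,0,1],[0,0,0.009,95,4,40,1],[0,0,0.009,95,4,80,1],[0,0,0.009,95,4,80,1],[0,0,0.009,95,4,80,1]])

```text
time_s: 5.95
position: [630.1, 84.6, 210.6]
eef_rot: [0.657, 0.754, 0.001, 0.001]
force: [-0.1, -0.3, -0.8]
opening: 25.7
gripper_force: 41.1
```

```bash
python3 - <<'E'
from h import *
s=bot.state();c=save('wrist','w3.png');t=imaging.camera('top');sc=imaging.camera('scene');pickle.dump((s,c,t,sc),open('w3.pkl','wb'))
print(s['position'],s['eef_rot'],s['opening'],s['force'])
i=cv2.resize(c['image'][60:230,180:320],None,fx=3,fy=3,interpolation=cv2.INTER_CUBIC)
p=cv2.resize(sc['image'][130:215,190:280],None,fx=6,fy=6,interpolation=cv2.INTER_CUBIC)[:510,:375]
p=cv2.resize(sc['image'][130:200,195:258],None,fx=6,fy=510/70,interpolation=cv2.INTER_CUBIC)
cv2.imwrite('pics/w3c.png',np.hstack([i,p]))
E
```

```text
[630.05899142  84.57683536 210.56242141] [6.56815196e-01 7.54051021e-01 6.41548698e-04 6.66157130e-04] 25.657545106055444 [-0.13921797 -0.34216363 -0.82911715]
```

View pics/w3c.png

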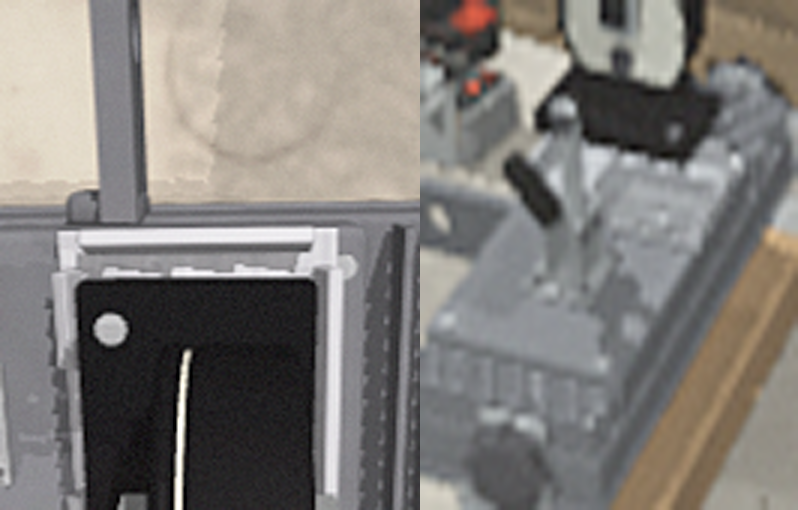

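```bash
python3 - <<'E'
from h import *
s,c,_,_=pickle.load(open('w3.pkl','rb'));ps=cpose(s,c)
U=lambda u:u/3+180-.33
V=lambda v:v/3+60-.33
def lf(obs,z,x0):
    L=np.array([o[0] for o in obs],float);ax=np.array([o[1] for o in obs]);px=np.array([o[2] for o in obs])
    f=lambda q:proj(c,w([q[0],q[1],z,q[2]],L),ps)[np.arange(len(L)),ax]-px
    r=least_squares(f,x0,loss='soft_l1');return r.x,f(r.x).round(2)
x,r=lf([([24,45,8],0,U(329)),([24,-5,8],0,U(326)),([-42,40,8],0,U(71)),([-10,50,8],1,V(250)),([10,50,8],1,V(250)),([-30,50,8],1,V(250))],135,[632,86,.15]);print('saddle',x,r)
f,r=lf([([-36,42,12],0,U(76)),([-36,0,12],0,U(86)),([18,42,12],0,U(316)),([18,0,12],0,U(313)),([-25,44,0],1,V(279)),([-10,44,0],1,V(279)),([10,44,0],1,V(279))],s['position'][2]-48.4,[632,86,.15]);print('foot',f,r)
d=R.from_euler('z',-x[2]).apply([*(x[:2]-f[:2]),0]);print('move in saddle axes (toolx=saddle y, tooly=saddle x)',d,x[2]-f[2])
E
```

```text
saddle [6.32861280e+02 8.44845981e+01 1.50886828e-01] [-0.08 -0.35  0.44 -0.01 -0.35  0.33]
foot [6.32590243e+02 8.56384552e+01 1.43719767e-01] [-0.8  -0.69  1.02  0.54  0.17  0.05 -0.12]
move in saddle axes (toolx=saddle y, tooly=saddle x) [ 0.09451565 -1.18148803  0.        ] 0.007167061638586242
```

Emit:
servo_tool(moves=[[0,0,-0.006,-1,0,6,1],[0,0,-0.006,-1,0,12,1],[0,0,-0.006,-1,0,18,1],[0,0,-0.006,-1,0,23,1],[0,0,-0.006,-1,0,26,1],[0,0,-0.006,-1,0,28,1],[0,0,-0.006,-1,0,28,1]])

```text
time_s: 6.98
position: [629.5, 83.9, 183.4]
eef_rot: [0.654, 0.756, 0.0, 0.0]
force: [-9.5, -1.0, 13.5]
opening: 25.5
gripper_force: 43.4
```

Emit:
servo_tool(moves=[[0,0,0,0,0,0,0.6],[0,0,0,0,0,0,0.45],[0,0,0,0,0,0,0.45],[0,0,0,0,0,-10,0.45],[0,0,0,0,0,-60,0.45],[0,0,0,0,0,-110,0.45],[0,0,0,0,0,-110,0.45]])

```text
time_s: 7.85
position: [632.1, 84.0, 298.0]
eef_rot: [0.654, 0.756, 0.004, 0.004]
force: [-0.0, -0.8, 0.4]
opening: 46.8
gripper_force: 0.0
```

```bash
python3 - <<'E'
from h import *
s=bot.state();print(s['position'],s['force'],s['opening'])
# saddle est; handle targets
S=[632.8,84.8,135];yaw=.150
def hp(r,ang,up=0): # point on handle at radius r, elevation ang
    return w([*S,yaw],[-94-r*np.cos(ang),0,21+r*np.sin(ang)+up])[0]
for a in (.75,0): print(a,hp(70,a),hp(78,a))
c=save('wrist','w4.png')
pickle.dump((s,c),open('w4.pkl','wb'))
a=cv2.resize(c['image'],None,fx=1.5,fy=1.5)
cv2.imwrite('pics/w4c.png',a)
E
```

```text
[632.1357011   83.95412752 297.97539881] [-0.03844264 -0.82556757  0.39586332] 46.811013026596804
0.75 [489.21242326  63.09886028 203.7147132 ] [483.42464093  62.22412253 209.16782328]
0 [470.64154322  60.29214627 156.        ] [462.7313746   59.09664121 156.        ]
```

View pics/w4c.png

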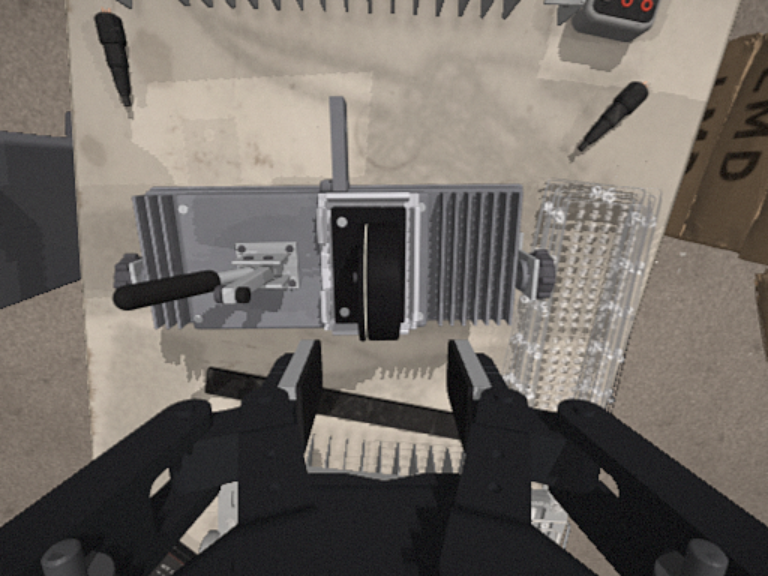

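```bash
cat >> h.py <<'E'
def ray(c,px,z,pose):
    Rm,t=pose; d=Rm@np.array([(px[0]-c['cx'])/c['fx'],-(px[1]-c['cy'])/c['fy'],-1.]);return t+d*(z-t[2])/d[2]
S=[632.8,84.8,135.];YAW=.150
E
python3 - <<'E'
from h import *
s,c=pickle.load(open('w4.pkl','rb'));ps=cpose(s,c)
loc=lambda P:R.from_euler('z',-YAW).apply(P-np.array(S)).round(1)
for n,p,z in (('tip',(120,298),209),('grip in',(212,284),175),('armtip',(236,295),205),('armtip',(236,295),190),('lug end',(338,97),123),('lug root',(341,187),123),('f l',(344,222),147),('f l2',(344,312),147),('dialtop',(383,336),223),('case',(0,0),0)):
  P=ray(c,np.array(p)/1.5-.17,z,ps);print(n,P.round(1),loc(P))
for P in ([-127.5,0,110],[-127.5,0,77],[-145,0,29]):
  go(w([*S,YAW],P)[0],8.4)
E
```

```text
tip [479.6  60.4 209. ] [-155.1   -1.3   74. ]
grip in [519.9  65.2 175. ] [-114.6   -2.5   40. ]
armtip [545.7  70.4 205. ] [-88.2  -1.2  70. ]
armtip [540.9  65.1 190. ] [-93.8  -5.8  55. ]
lug end [584.4 199.4 123. ] [-30.7 120.6 -12. ]
lug root [593.7 137.8 123. ] [-30.7  58.2 -12. ]
f l [600.7 115.2 147. ] [-27.2  34.9  12. ]
f l2 [608.7  47.7 147. ] [-29.4 -33.1  12. ]
dialtop [635.7  64.  223. ] [ -0.3 -21.   88. ]
case [251.6 253.3  -0. ] [-351.8  223.6 -135. ]
t 7.9 turn [ 0.006  0.001 -0.003] shift [-1.00e-01 -1.26e+02  4.88e+01]
t 7.9 turn [ 0.006  0.001 -0.003] shift [-1.000e-01 -1.262e+02  8.180e+01]
t 7.9 turn [ 0.006  0.001 -0.003] shift [-1.000e-01 -1.440e+02  1.297e+02]
```

Emit:
servo_tool(newtons=40, moves=[[0,0,0,-1,-60,0,1],[0.006,0,0,-1,-120,0,1],[0.006,0,0,-1,-126,20,1],[0.006,0,0,-1,-126,49,1],[0.006,0,0,-1,-126,70,1],[0.006,0,0,-1,-126,82,1],[0.006,0,0,-1,-130,92,1],[0.006,0,0,-1,-134,102,1],[0.006,0,0,-1,-138,112,1]])

```text
time_s: 9.02
position: [493.0, 63.0, 178.5]
eef_rot: [0.654, 0.756, -0.002, -0.002]
force: [-0.4, 0.1, 1.3]
opening: 0.4
gripper_force: 1.0
```

Emit:
servo_tool(moves=[[0,0,0,0,-2,4,1],[0,0,0,0,-4,8,1],[0,0,0,0,-5,11,1],[0,0,0,0,-5,14,1],[0,0,0,0,-5,14,1],[0,0,0,0,-5,14,1]])

```text
time_s: 9.78
position: [488.6, 62.3, 166.8]
eef_rot: [0.654, 0.756, -0.002, -0.001]
force: [-6.6, -0.1, 15.3]
opening: 0.1
gripper_force: 7.2
```

Emit:
servo_tool(moves=[[0,0,0,0,0,2,1],[0,0,0,0,0,4,1],[0,0,0,0,0,4,1],[0,0,0,0,0,4,1]])

```text
time_s: 10.28
position: [488.9, 62.3, 166.0]
eef_rot: [0.654, 0.756, -0.001, -0.001]
force: [-19.5, -0.5, 39.0]
opening: 0.3
gripper_force: 18.9
```

```bash
python3 - <<'E'
from h import *
c=imaging.camera('scene');s=bot.state();print(s['position'],s['force'])
go([s['position'][0],s['position'][1],290],8.6)
w_=imaging.camera('wrist')
cv2.imwrite('pics/s5.png',np.hstack([cv2.resize(c['image'][120:210,190:280],(500,500),interpolation=cv2.INTER_CUBIC),cv2.resize(w_['image'][100:250,140:350],(300,214))[0:214] if 0 else np.zeros((500,1,3),np.uint8)]))
E
```

```text
[488.84344414  62.28461425 166.03812801] [-20.05599683  -1.52729402  39.58342955]
t 10.32 turn [-0.003  0.001 -0.006] shift [-1.00e-01 -4.00e-01 -1.24e+02]
```

Emit:
servo_tool(moves=[[0,0,0,0,0,-40,1],[0,0,0,0,0,-100,1],[-0.15,0,0,-50,0,-120,1],[-0.3,0,0,-101,0,-120,1],[-0.45,0,0,-101,40,-120,1],[-0.6,0,0,-101,80,-120,1],[-0.75,0,0,-101,105,-100,1],[-0.785,0,0,-101,105,-70,1],[-0.785,0,0,-101,105,-44,1],[-0.785,0,0,-101,105,-44,1],[-0.785,0,0,-101,105,-44,1]])

```text
time_s: 11.75
position: [607.4, -22.7, 205.6]
eef_rot: [0.605, 0.699, 0.287, 0.249]
force: [-0.1, 0.4, 0.7]
opening: 0.2
gripper_force: 0.0
```

```bash
python3 - <<'E'
from h import *
s=bot.state();c=save('wrist','w5.png');sc=imaging.camera('scene');pickle.dump((s,c,sc),open('w5.pkl','wb'));ps=cpose(s,c)
print(s['position'],s['force'],s['dq'].round(3))
D=w([*S,YAW],[-15,0,50])[0];u=proj(c,D,ps)[0];print(u)
x0=int(min(max(u[0]-75,0),512-150));y0=int(min(max(u[1]-70,0),384-150));print(x0,y0)
cv2.imwrite('pics/w5c.png',cv2.resize(c['image'][y0:y0+150,x0:x0+150],None,fx=4,fy=4,interpolation=cv2.INTER_CUBIC))
E
```

```text
[607.36033835 -22.71892078 205.59488021] [-0.10473944  0.44882548  0.66386817] [ 0.002 -0.011 -0.02   0.001 -0.006 -0.004]
[261.99782864  57.48176511]
186 0
```

View pics/w5c.png

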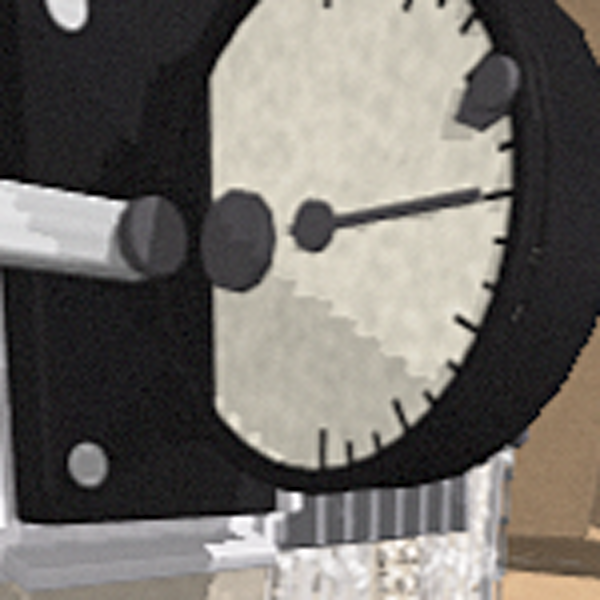

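```bash
cat > dial.py <<'E'
from h import *
s,c,_=pickle.load(open('w5.pkl','rb'));ps=cpose(s,c)
def local(px,g,xp): # ray onto dial plane x=xp in gauge foot frame at pose g
    Rm,t=ps;d=Rm@np.array([(px[0]-c['cx'])/c['fx'],-(px[1]-c['cy'])/c['fy'],-1.])
    Rg=R.from_euler('z',YAW).as_matrix();o=Rg.T@(t-g);d=Rg.T@d;P=o+d*(xp-o[0])/d[0];return P[1],P[2]-50
T=lambda u,v:((u+.5)/4-.5+186,(v+.5)/4-.5)
ticks={0:(497,195),1:(507,147),-1:(503,241),-2:(490,287),-3:(466,323),-4:(455,365),-9:(323,450),-6:(400,413)}
E
python3 - <<'E'
from dial import *
for k,p in ticks.items():
    y,z=local(T(*p),np.array(S),-15);print(k,round(np.hypot(y,z),1),round(np.degrees(np.arctan2(y,z)),1))
for p in ((470,22),(441,3),(408,5),(328,3),(315,225),(238,240),(478,194)):
    y,z=local(T(*p),np.array(S),-15);print(p,round(y,1),round(z,1),round(np.hypot(y,z),1),round(np.degrees(np.arctan2(y,z)),1))
E
```

```text
0 33.4 -0.1
1 34.9 8.4
-1 35.1 -9.0
-2 34.7 -18.0
-3 32.9 -26.6
-4 34.3 -35.4
-9 31.0 -82.9
-6 31.8 -54.1
(470, 22) 20.0 28.2 34.6 35.3
(441, 3) 23.2 23.6 33.1 44.4
(408, 5) 24.2 18.3 30.4 53.0
(328, 3) 27.9 4.2 28.2 81.5
(315, 225) 0.6 1.9 2.0 17.5
(238, 240) 0.6 -14.6 14.6 177.5
(478, 194) 0.5 30.5 30.5 0.9
```

```bash
cat >> dial.py <<'E'
ticks.update({4:(470,22),5:(441,3),6:(408,5),9:(328,3)})
def ang(px,q):
    y,z=local(px,np.array(S)+[0,0,0],-15+q[2]);y-=q[0];z-=q[1];return np.degrees(np.arctan2(y,z)),np.hypot(y,z)
f=lambda q:[ang(T(*p),q)[0]-10*k for k,p in ticks.items()]+[0.2*q[2]]
r=least_squares(f,[0,-2,0],loss='soft_l1');q=r.x
E
python3 - <<'E'
from dial import *
print(q,np.round(r.fun,1))
print({k:round(ang(T(*p),q)[1],1) for k,p in ticks.items()})
g=cv2.cvtColor(c['image'],cv2.COLOR_BGR2GRAY)
# pole unwarp: sample image at (radius, angle)
Rg=R.from_euler('z',YAW)
A=np.arange(4,44,1.);rr=np.arange(22,37,1.)
for h in (0,):
  print('ang',' '.join('%3d'%a for a in A))
  for r_ in rr:
    P=np.array([[-15+q[2]-h,q[0]+r_*np.sin(np.radians(a)),50+q[1]+r_*np.cos(np.radians(a))] for a in A])
    uv=proj(c,Rg.apply(P)+S,ps).astype(np.float32)
    v=cv2.remap(g,uv[:,:1],uv[:,1:],cv2.INTER_LINEAR)[:,0]
    print('%3d'%r_,' '.join('%3d'%x for x in v))
E
```

```text
[-1.47563061e-01  4.08683155e+00  1.96054644e-06] [ 0.1 -0.2  0.1 -0.   0.1  0.4 -0.5 -0.3 -0.1  0.  -0.2 -0.2  0. ]
{0: np.float64(29.3), 1: np.float64(30.9), -1: np.float64(31.0), -2: np.float64(30.8), -3: np.float64(29.3), -4: np.float64(30.9), -9: np.float64(30.6), -6: np.float64(29.5), 4: np.float64(31.4), 5: np.float64(30.4), 6: np.float64(28.2), 9: np.float64(28.1)}
ang   4   5   6   7   8   9  10  11  12  13  14  15  16  17  18  19  20  21  22  23  24  25  26  27  28  29  30  31  32  33  34  35  36  37  38  39  40  41  42  43
 22 161 217 210 205 205 206 206 204 202 202 203 203 205 209 210 209 207 190 184 190 194 198 200 203 201 200 200 198 197 198 197 195 196 198 200 202 204 203 202 200
 23 171 207 209 203 201 202 201 202 200 200 202 201 200 204 203 194 172 174 176 177 177 177 185 191 198 202 199 196 193 193 195 197 197 200 205 207 206 204 203 201
 24 179 220 207 199 195 194 195 196 196 198 200 201 204 203 188 175 178 178 175 164 152 149 167 180 190 199 209 208 204 199 199 199 202 204 206 208 208 206 204 203
 25 208 215 208 204 199 195 194 196 197 199 199 203 200 180 174 177 
[... 1199 characters left out ...]
 146 160 155 156 154 151  98  40  86 148 175
 33  28  27  29  24  27  24  25  25  20  22  26  25  31  22  28  40  68  96  96  98  90  87  89  85  47  27  20  20  16  17  17  12  14  21  19  14  17  24  16  27
 34  40  44  37  41  38  39  39  41  37  34  32  32  38  34  29  30  46  60  78  94  90  80  41  24  26  30  31  25  28  27  24  27  30  28  29  26  22   5   0   0
 35  41  39  39  41  37  41  39  38  37  47  43  44  43  41  44  45  39  35  38  37  32  34  36  34  34  34  35  37  30  30  31  35  28  30  28   0   0   0   0   0
 36  36  32  36  35  35  35  38  39  40  43  38  39  39  41  39  39  44  46  44  40  38  40  39  44  43  45  39  43  37  43  37  36  33   0   0   0   0   0   0   0
```

```bash
python3 - <<'E'
from h import *
s=bot.state();R0=R.from_quat(s['eef_rot'])
P=w([*S,YAW],[-50,-90,67])[0];print(P,R0.inv().apply(P-s['position']))
E
```

```text
[596.81087803 -11.66130364 202.        ] [12.62057885 -9.7320891  -3.34653747]
```

Emit:
servo_tool(moves=[[-0.1,0,0,6,-5,-2,1],[-0.25,0,0,12,-10,-3,1],[-0.4,0,0,12,-10,-3,1],[-0.436,0,0,12,-10,-3,1],[-0.436,0,0,12,-10,-3,1],[-0.436,0,0,12,-10,-3,1],[-0.436,0,0,12,-10,-3,1]])

```text
time_s: 12.72
position: [634.6, -21.2, 201.9]
eef_rot: [0.536, 0.627, 0.431, 0.365]
force: [-0.8, 0.2, 0.1]
opening: 0.1
gripper_force: 0.0
```

```bash
python3 - <<'E'
from h import *
s=bot.state();c=save('wrist','w6.png');sc=imaging.camera('scene');pickle.dump((s,c,sc),open('w6.pkl','wb'));ps=cpose(s,c)
print(s['position'],s['force'],s['dq'].round(3))
g=cv2.cvtColor(c['image'],cv2.COLOR_BGR2GRAY)
D=w([*S,YAW],[[-15,0,50]])
print(proj(c,D,ps)); Rg=R.from_euler('z',YAW)
# frontal unwarp 5px/mm
y,z=np.meshgrid(np.arange(-45,45.1,.2),np.arange(45,-45.1,-.2))
P=np.c_[np.full(y.size,-15.),y.ravel(),50+z.ravel()]
uv=proj(c,Rg.apply(P)+S,ps).astype(np.float32).reshape(*y.shape,2)
f=cv2.remap(g,uv,None,cv2.INTER_LINEAR);np.save('front.npy',f)
# light dial disc -> outline fit (upper part)
m=(f>140).astype(np.uint8);n,lab,st,ce=cv2.connectedComponentsWithStats(m)
k=1+np.argsort(-st[1:,4])[:3]
for i in k: print(st[i],ce[i])
i=lab[225,225-40] if lab[225,185] else k[0]
cn=max(cv2.findContours((lab==i).astype(np.uint8),0,1)[0],key=cv2.contourArea)[:,0]
h=cv2.convexHull(cn)[:,0]*.2-45;h[:,1]*=-1;print(np.round(h[::max(1,len(h)//30)],1).tolist())
E
```

```text
[634.57138058 -21.19391786 201.85339521] [-0.76917296  0.24715715  0.13940585] [ 0.004 -0.011 -0.001  0.011 -0.002 -0.018]
[[222.90414825  41.72580269]]
[   58    52   272   288 55734] [191.75858542 203.70648078]
[   0    0  119  196 8323] [42.21374504 82.74708639]
[ 227  399   71   52 2406] [261.32793017 428.88985869]
[[1.2, 34.6], [4.4, 34.4], [8.0, 33.8], [14.0, 29.0], [14.2, 28.2], [14.8, 23.8], [15.6, 17.8], [20.4, -18.6], [20.8, -21.8], [20.8, -22.2], [20.6, -22.4], [17.6, -22.6], [-7.0, -22.8], [-23.2, -22.8], [-23.6, -22.6], [-25.8, -20.4], [-27.0, -18.8], [-28.6, -16.4], [-29.6, -14.6], [-31.2, -11.4], [-31.4, -10.8], [-32.4, -7.2], [-32.8, -5.6], [-33.0, -4.4], [-33.4, -0.8], [-33.4, 1.0], [-33.2, 3.8], [-33.0, 6.4], [-32.2, 9.8], [-31.4, 12.0], [-30.4, 14.4], [-29.6, 16.2], [-29.4, 16.6], [-27.2, 20.2], [-25.8, 22.0], [-24.4, 23.6], [-21.6, 26.4], [-20.0, 27.6], [-17.2, 29.6], [-12.8, 31.8], [-9.8, 33.0], [-6.8, 33.8], [-5.0, 34.2], [-0.8, 34.6]]
```

```bash
python3 - <<'E'
from h import *
s,c,_=pickle.load(open('w6.pkl','rb'));ps=cpose(s,c);Rg=R.from_euler('z',YAW)
cl=Rg.inv().apply(ps[1]-S);print('cam in gauge frame',cl,'optic',Rg.inv().apply(-ps[0][:,2]), bot.state()['joints'])
f=np.load('front.npy');h=None
m=(f>140).astype(np.uint8);n,lab,st,ce=cv2.connectedComponentsWithStats(m);i=1+np.argmax(st[1:,4])
cn=cv2.findContours((lab==i).astype(np.uint8),0,1)[0];cn=max(cn,key=cv2.contourArea);H=cv2.convexHull(cn)[:,0]*.2-45;H[:,1]*=-1
H=H[(H[:,0]<8)&(H[:,1]>-18)]
r=least_squares(lambda q:np.hypot(H[:,0]-q[0],H[:,1]-q[1])-q[2],[0,0,34]);print('disc',r.x,abs(r.fun).max())
y0,z0,_=r.x
# centroid of needle dark parts by rows
for z in list(range(34,-24,-2)):
    row=f[int(round((45-z)/.2))];seg=row[int((45-10)/.2):int((45+10)/.2)]
    d=np.where(seg<110)[0]*.2-10;print(z,'%.1f %.1f'%(d.min(),d.max()) if len(d) else '-',end=' | ')
print()
A=np.arange(-12,44,1.5)
print('   ',' '.join('%3d'%a for a in A))
for rr in np.arange(22,37,1.):
    yy=y0+rr*np.sin(np.radians(A));zz=z0+rr*np.cos(np.radians(A))
    v=cv2.remap(f,((yy+45)/.2).astype(np.float32)[None],((45-zz)/.2).astype(np.float32)[None],1)[0]
    print('%3d'%rr,' '.join('%3d'%x for x in v))
E
```

```text
cam in gauge frame [-147.07366302  -35.2993897   118.68637397] optic [ 0.8988693  -0.26329793 -0.35029728] [-0.41503674 -0.42135224  2.4956532   1.69043838  0.53712584 -1.93553234]
disc [ 0.52445062  0.71200002 33.88895041] 0.11461018018544422
34 -10.0 9.8 | 32 -5.8 9.8 | 30 -0.4 9.8 | 28 -0.2 9.8 | 26 -0.4 1.0 | 24 -0.2 1.0 | 22 -0.2 1.0 | 20 -0.2 1.0 | 18 -0.2 1.0 | 16 -0.2 1.0 | 14 -0.2 1.0 | 12 -0.2 0.8 | 10 -0.2 1.0 | 8 -0.2 1.0 | 6 -0.2 1.0 | 4 -1.2 1.6 | 2 -2.6 3.4 | 0 -2.6 3.8 | -2 -1.4 3.0 | -4 0.4 0.4 | -6 - | -8 - | -10 -4.4 4.4 | -12 -6.0 6.4 | -14 -6.6 7.0 | -16 -6.6 7.6 | -18 -6.0 7.4 | -20 -5.4 6.8 | -22 -3.4 5.2 | 
    -12 -10  -9  -7  -6  -4  -3  -1   0   1   3   4   6   7   9  10  12  13  15  16  18  19  21  22  24  25  27  28  30  31  33  34  36  37  39  40  42  43
 22 234 235 237 234 235 237 176  70  78 113 237 240 236 236 235 235 237 238 238 236 236 236 236 233 229 231 232 233 234 235 232 233 232 231 231 231 228 184
 23 237 236 239 238 236 239 202  64  78 128 232 237 235 234 232 232 231 235 237 236 218 221 226 228 231 231 228 226 228 228 227 229 232 231 231 193  
[... 1334 characters left out ...]
  61  77  83  82  83  81  11   0   0   0   0   0   0   0   0   0   0   0   0
 33 207  57 229 218 219 220 216  42 159 217 213 215 213 165  70 207 203 194  63  63  83  81  81  82  36   0   0   0   0   0   0   0   0   0   0   0   0   0
 34 114  37 147 117  93 106 114  20 100 112 102 107 121  80  38 114 111  78  47  63  82  83  80  74   0   0   0   0   0   0   0   0   0   0   0   0   0   0
 35  28  29  24  26  25  27  28  31  26  25  27  28  29  28  28  28  21  31  28  64  83  81  80   2   0   0   0   0   0   0   0   0   0   0   0   0   0   0
 36  40  39  40  43  39  42  36  39  37  38  43  39  40  41  35  33  35  35  36  43  92  93  54   0   0   0   0   0   0   0   0   0   0   0   0   0   0   0
```

```bash
python3 - <<'E'
from h import *
s=bot.state();print(R.from_quat(s['eef_rot']).as_matrix().round(3).tolist())
go([590,-35,300],8.6)
for d in (0,): print('lug',w([*S,YAW],[-30.7,100,0])[0])
E
```

```text
[[-0.159, 0.357, 0.92], [0.987, 0.053, 0.15], [0.004, 0.933, -0.361]]
t 12.82 turn [ 1.201 -0.009  0.006] shift [ -6.1  74.5 -78.5]
lug [587.50091466 179.08935713 135.        ]
```

Emit:
servo_tool(moves=[[0.1,0,0,-2,15,-20,1],[0.28,0,0,-4,40,-45,1],[0.45,0,0,-6,74,-78,1],[0.63,0,0,-6,74,-78,1],[0.8,0,0,-6,74,-78,1],[0.98,0,0,-6,74,-78,1],[1.15,0,0,-6,74,-78,1],[1.2,-0.009,0.006,-6,74,-78,1],[1.2,-0.009,0.006,-6,74,-78,1],[1.2,-0.009,0.006,-6,74,-78,1],[1.2,-0.009,0.006,-6,74,-78,1]])

```text
time_s: 14.2
position: [589.8, -35.4, 298.4]
eef_rot: [0.653, 0.757, 0.001, 0.001]
force: [-0.6, 0.2, -0.1]
opening: 0.2
gripper_force: 0.0
```

```bash
python3 - <<'E'
from h import *
s=bot.state();print(s['position'],s['joints'].round(2))
go([587.5,179,300],8.6);go([587.5,179,88],8.6)
E
```

```text
[589.82578446 -35.41710021 298.44117152] [-0.15  0.09  1.42  0.    1.64 -0.3 ]
t 14.2 turn [ 0.003 -0.    -0.002] shift [212.4  29.3  -1.4]
t 14.2 turn [ 0.003 -0.    -0.002] shift [212.3  28.7 210.6]
```

Emit:
servo_tool(newtons=50, moves=[[0,0,0,60,10,-5,0.5],[0,0,0,120,20,-5,0.4],[0,0,0,180,29,0,0.4],[0,0,0,212,29,10,0.4],[0,0,0,212,29,70,0.4],[0,0,0,212,29,130,0.4],[0,0,0,212,29,180,0.4],[0,0,0,212,29,205,0.4],[0,0,0,212,29,210,0.4],[0,0,0,212,29,210,0.4],[0,0,0,212,29,210,0.4]])

```text
time_s: 15.58
position: [588.7, 179.2, 90.9]
eef_rot: [0.653, 0.758, 0.002, 0.001]
force: [0.2, -0.4, 0.6]
opening: 51.3
gripper_force: 0.0
```

Emit:
servo_tool(moves=[[0,0,0,0,0,0,0.7],[0,0,0,0,0,0,1],[0,0,0,0,0,0,1],[0,0,0,0,0,0,1],[0,0,0,0,0,0,1]])

```text
time_s: 16.2
position: [585.8, 178.9, 89.0]
eef_rot: [0.653, 0.758, -0.001, -0.001]
force: [-12.6, -2.5, 11.0]
opening: 9.5
gripper_force: 50.9
```

Emit:
servo_tool(moves=[[0,0.03,0,0.5,-1,-3.5,1],[0,0.06,0,1,-2,-7,1],[0,0.09,0,1.5,-2,-10.5,1],[0,0.12,0,2,-2,-14,1],[0,0.15,0,2.1,-2,-17.5,1],[0,0.15,0,2.1,-2,-17.5,1],[0,0.15,0,2.1,-2,-17.5,1]])

```text
time_s: 17.08
position: [585.4, 181.1, 106.3]
eef_rot: [0.651, 0.755, 0.051, -0.057]
force: [2.7, 4.8, 2.8]
opening: 9.0
gripper_force: 49.8
```

```bash
python3 - <<'E'
from h import *
s=bot.state();m=R.from_quat(s['eef_rot']).as_matrix();print(s['position'],s['force'],s['wrist_torque'].round(2),s['gripper_force'],'tilt',np.degrees(np.arccos(-m[2,2])),m[:,2])
c=imaging.camera('wrist');pickle.dump((s,c),open('w7.pkl','wb'))
E
```

```text
[585.42249065 181.10262331 106.32972139] [2.73240872 4.80511195 2.76316024] [ 0.08 -0.26  0.09] 49.805923638158234 tilt 8.759079317081808 [-0.02078221  0.15085523 -0.98833739]
```

Emit:
servo_tool(moves=[[0,0.03,0,0.5,0,-3.5,1],[0,0.06,0,1,0,-7,1],[0,0.09,0,1.5,0,-10.5,1],[0,0.12,0,2,0,-14,1],[0,0.152,0,2.2,0,-17.8,1],[0,0.152,0,2.2,0,-17.8,1],[0,0.152,0,2.2,0,-17.8,1],[0,0.152,0,2.2,0,-17.8,1],[0,0.152,0,2.2,0,-17.8,1],[0,0.152,0,2.2,0,-17.8,1],[0,0.152,0,2.2,0,-17.8,1],[0,0.152,0,2.2,0,-17.8,1]])

```text
time_s: 18.62
position: [585.5, 180.7, 124.3]
eef_rot: [0.645, 0.749, 0.1, -0.114]
force: [4.3, 4.4, 1.5]
opening: 9.3
gripper_force: 49.8
```

```bash
python3 - <<'E'
from h import *
s=bot.state();m=R.from_quat(s['eef_rot']).as_matrix();print(s['position'],s['force'],s['wrist_torque'].round(2),s['gripper_force'],'tilt',np.degrees(np.arccos(-m[2,2])))
c=imaging.camera('wrist');sc=imaging.camera('scene');pickle.dump((s,c,sc),open('w8.pkl','wb'))
# image rotation check: is lamp fixed relative to camera between 8.8 and 17.3 deg
_,c7=pickle.load(open('w7.pkl','rb'))
g=[cv2.cvtColor(i['image'],6) for i in (c7,c)]
reg=(slice(0,384),slice(0,512))
pts=cv2.goodFeaturesToTrack(g[0],150,.02,6);p1,st,_=cv2.calcOpticalFlowPyrLK(g[0],g[1],pts,None)
d=(p1-pts)[:,0][st[:,0]==1];p=pts[:,0][st[:,0]==1]
for r0 in range(0,384,64):
  for c0 in range(0,512,128):
    k=(p[:,1]//64==r0//64)&(p[:,0]//128==c0//128)
    if k.sum()>1: print(r0,c0,k.sum(),np.median(d[k],0).round(1))
# scene: dial zone projection after tilt
th=.302;a=sc
rx=R.from_euler('z',YAW)*R.from_euler('x',th)
piv=w([*S,YAW],[0,-15.4,-23])[0]
L=lambda P:rx.apply(np.array(P)+[0,15.4,23])+piv
ctr=L([-15,0,50]);print('dial px',proj(a,ctr), [proj(a,L([-17,28.5*np.sin(t),50+28.5*np.cos(t)]))[0].round(1).tolist() for t in (0,th,.4)])
E
```

```text
[585.54302268 180.68419298 124.25011276] [4.34917021 4.38048966 1.45449427] [ 0.21 -0.4  -0.04] 49.82834246064584 tilt 17.468143182784747
0 0 15 [37.7 34.7]
0 128 18 [ 9.6 35.4]
0 256 9 [-8.4 34.8]
0 384 13 [-37.3  27.8]
64 0 11 [25.3 26.2]
64 128 13 [ 7.6 25.6]
64 256 14 [-7.5 24.7]
64 384 10 [-25.3  24. ]
128 0 7 [20.5 15.9]
192 128 6 [0.  0.1]
192 256 5 [0.  0.1]
192 384 6 [-15.4  13.2]
256 128 5 [0.1 0.2]
256 256 6 [-0.  0.]
256 384 8 [-2.5 -1.3]
dial px [[235.10592451 142.22734549]] [[237.3, 135.2], [234.8, 134.4], [234.0, 134.3]]
```

```bash
cat > v.py <<'E'
from h import *
from scipy.signal import find_peaks
Rg=R.from_euler('z',YAW)
def view(fn,q0,rt):
    s,c=pickle.load(open(fn,'rb'))[:2];ps=cpose(s,c);g=cv2.cvtColor(c['image'],6)
    def samp(y,z):
        P=np.c_[np.full(np.size(y),-15.),np.ravel(y),50+np.ravel(z)];uv=proj(c,Rg.apply(P)+S,ps).astype(np.float32)
        v=cv2.remap(g,uv[:,:1],uv[:,1:],1)[:,0].astype(float);bad=(uv[:,0]<1)|(uv[:,0]>510)|(uv[:,1]<1)|(uv[:,1]>382);v[bad]=230;return v
    A=np.arange(-92,92,.25);q=np.array(q0,float)
    for it in range(4):
        y=lambda r:q[0]+r*np.sin(np.radians(A));z=lambda r:q[1]+r*np.cos(np.radians(A))
        pr=np.mean([samp(y(r),z(r)) for r in rt],0)
        pk,_=find_peaks(-pr,prominence=30,distance=16);a=A[pk];k=np.round(a/10)*10
        ok=(abs(a-k)<4)&~((a>11)&(a<38));a,k=a[ok],k[ok];r=np.mean(rt)
        Y=q[0]+r*np.sin(np.radians(a));Z=q[1]+r*np.cos(np.radians(a))
        f=lambda p:np.degrees(np.arctan2(Y-p[0],Z-p[1]))-k-p[2]*0
        l=least_squares(f,[*q,0],loss='soft_l1');q=l.x[:2]
    print(fn,q,np.c_[k,l.fun].round(1).tolist())
    cl=Rg.inv().apply(ps[1]-S);print('cam',cl)
    return q,samp,cl
E
python3 - <<'E'
from v import *
V=[view('w5.pkl',[-.15,4.09],[29.5,30.5,31.2]),view('w6.pkl',[.2,.7],[31,32,33])]
np.set_printoptions(linewidth=250)
for q,samp,cl in V:
    print('slopes/mm',(cl[1]-9)/(cl[0]+15),(cl[2]-50-q[1]-27)/(cl[0]+15))
    yy=np.arange(2,20,.6)
    print('     ',' '.join('%4.1f'%a for a in yy))
    for zz in np.arange(34,20,-.8):
        print('%5.1f'%zz,' '.join('%4d'%x for x in samp(q[0]+yy,np.full(yy.shape,q[1]+zz))))
E
```

```text
w5.pkl [-0.07551327  3.77825144] [[-90.0, -0.5], [-80.0, 0.0], [-70.0, 0.3], [-60.0, 0.0], [-50.0, 0.0], [-40.0, 0.0], [-30.0, 0.0], [-20.0, 0.0], [-10.0, 0.0], [0.0, 0.0], [10.0, 0.0], [40.0, -0.2]]
cam [-140.52938526  -30.56820878  171.76160245]
w6.pkl [-0.18279766  1.85637522] [[-90.0, -0.2], [-80.0, 0.0], [-70.0, 0.0], [-60.0, 0.0], [-50.0, 0.3], [-40.0, 0.0], [-30.0, 0.0], [-20.0, 0.0], [-10.0, -0.2], [0.0, 0.0], [10.0, 0.0]]
cam [-147.07366302  -35.2993897   118.68637397]
slopes/mm 0.3152107269367328 -0.7247972322973008
       2.0  2.6  3.2  3.8  4.4  5.0  5.6  6.2  6.8  7.4  8.0  8.6  9.2  9.8 10.4 11.0 11.6 12.2 12.8 13.4 14.0 14.6 15.2 15.8 16.4 17.0 17.6 18.2 18.8 19.4
 34.0   35   40   39   41   37   40   39   43   41   36   37   36   43   45   44   49   48   46   46   39   32   41   41   41   37   40   37   35   41   38
 33.2   27   27   29   29   29   29   31   33   33   33   28   34   39   38   33   38   39   40   43   47   41   38   38   43   39   38   37   41   38   38
 32.4   28   17   19   10   18   18   20   19   18   23   27   30   29   29   28   31   40   39   35
[... 4710 characters left out ...]
1  217  210  202  219  238  220  230  230  230  230  230  230  230  230  230
 22.8  242  234  233  232  231  230  231  233  233  225  213  213  211  210  209  207  206  204  200  222  231  230  230  230  230  230  230  230  230  230
 22.0  238  236  235  235  233  231  230  233  234  229  210  211  207  206  205  205  208  216  212  222  231  230  230  230  230  230  230  230  230  230
 21.2  236  237  235  234  232  233  233  236  235  234  211  214  209  209  207  224  226  238  236  234  232  230  230  230  230  230  230  230  230  230
 20.4  246  239  236  236  235  236  237  239  237  236  219  225  221  229  232  231  230  232  231  230  231  231  230  230  230  230  230  230  230  230
```

```bash
cat > fitm.py <<'E'
from v import *
from scipy.optimize import differential_evolution as DE
V=[view('w5.pkl',[-.15,4.09],[29.5,30.5,31.2]),view('w6.pkl',[.2,.7],[31,32,33])]
st=.2;ya=np.arange(4,15.01,st)
W=[]
for (q,samp,cl),(ymax,zmax) in zip(V,((14,28),(12.6,30.5))):
    za=np.arange(21,32,st);Y,Z=np.meshgrid(ya,za);v=samp(q[0]+Y,q[1]+Z).reshape(Y.shape)
    bg=np.median(v[:30]);I=np.clip((v-72)/(165-72),0,1) # 0 = mark
    use=(Y<ymax)&(Z<zmax)&~((abs(np.degrees(np.arctan2(Y,Z))-10)<2.5)&(np.hypot(Y,Z)>28))
    W.append((cl-np.array([0,q[0],50+q[1]]),I,use))
def mask(cl,p,shape):
    m,h1,h2,rho,L,hw=p;e=np.array([[rho,0],[rho+L,hw],[rho+12,hw],[rho+12,-hw],[rho+L,-hw]])
    c,s=np.cos(m),np.sin(m);P=np.c_[e[:,0]*s+e[:,1]*c,e[:,0]*c-e[:,1]*s]
    pts=[]
    for h in (h1,h2):
        k=(-15-cl[0])/(-15-h-cl[0]);pts.append((cl[1:]+(P-cl[1:])*k-[4,21])/st)
    M=np.zeros(shape,np.uint8)
    hull=cv2.convexHull(np.vstack(pts).astype(np.float32))
    cv2.fillConvexPoly(M,np.round(hull*256).astype(np.int32),255,cv2.LINE_AA,8)
    return 1-cv2.GaussianBlur(M.astype(np.float32)/255,(0,0),1.6)
def cost(p):
    if p[2]<p[1]: return 9
    return sum((((mask(cl,p,I.shape)-I)**2)[u]).mean() for cl,I,u in W)
E
python3 - <<'E'
from fitm import *
for lo,hi in ((24,30),(28.2,28.8),(26,26.8)):
    r=DE(cost,[(.2,.55),(0,5),(.5,8),(lo,hi),(1.5,6),(2.5,3.5)],seed=1,maxiter=120,popsize=12,tol=1e-6)
    print(np.degrees(r.x[0]),r.x[1:],r.fun)
for m in range(14,24):
    r=DE(lambda p:cost([np.radians(m),*p]),[(0,5),(.5,8),(24,30),(1.5,6),(2.5,3.5)],seed=1,maxiter=40,popsize=8)
    print(m,r.x.round(2),round(r.fun,4))
E
```

```text
w5.pkl [-0.07551327  3.77825144] [[-90.0, -0.5], [-80.0, 0.0], [-70.0, 0.3], [-60.0, 0.0], [-50.0, 0.0], [-40.0, 0.0], [-30.0, 0.0], [-20.0, 0.0], [-10.0, 0.0], [0.0, 0.0], [10.0, 0.0], [40.0, -0.2]]
cam [-140.52938526  -30.56820878  171.76160245]
w6.pkl [-0.18279766  1.85637522] [[-90.0, -0.2], [-80.0, 0.0], [-70.0, 0.0], [-60.0, 0.0], [-50.0, 0.3], [-40.0, 0.0], [-30.0, 0.0], [-20.0, 0.0], [-10.0, -0.2], [0.0, 0.0], [10.0, 0.0]]
cam [-147.07366302  -35.2993897   118.68637397]
19.032462726789944 [ 3.0910982   3.35810946 26.59220914  3.04882123  2.98090177] 0.009384642045743522
16.1578102766836 [ 3.23558959  6.7738624  28.20006097  4.47753016  3.10526661] 0.05703831618824884
19.03406456393465 [ 3.09911625  3.38132324 26.60738234  3.04677593  2.97921272] 0.009388265331463776
14 [ 5.    7.98 29.    4.29  3.2 ] 0.1097
15 [ 4.98  7.7  28.24  5.3   3.13] 0.0705
16 [ 4.58  6.57 27.76  4.99  3.27] 0.052
17 [ 4.85  5.32 27.25  3.35  2.77] 0.0275
18 [ 3.97  4.33 26.93  3.16  2.86] 0.0143
19 [ 3.08  3.44 26.64  3.01  2.96] 0.0094
20 [ 2.47  2.5  26.3   3.06  3.2 ] 0.0129
21 [ 1.62  1.7  25.99  2.96  3.31] 0.0232
22 [ 0.88  0.96 25.69  3.12  3.49] 0.0372
23 [ 0.    0.5  25.72  2.57  3.5 ] 0.0564
```

Emit:
servo_tool(moves=[[0,0.014,0,0.3,0,-1.6,1],[0,0.028,0,0.6,0,-3.2,1],[0,0.028,0,0.6,0,-3.2,1],[0,0.028,0,0.6,0,-3.2,1],[0,0.028,0,0.6,0,-3.2,1],[0,0.028,0,0.6,0,-3.2,1],[0,0.028,0,0.6,0,-3.2,1],[0,0.028,0,0.6,0,-3.2,1],[0,0.028,0,0.6,0,-3.2,1],[0,0.028,0,0.6,0,-3.2,1],[0,0.028,0,0.6,0,-3.2,1],[0,0.028,0,0.6,0,-3.2,1]])

```text
time_s: 20.23
position: [585.6, 180.3, 127.6]
eef_rot: [0.644, 0.747, 0.109, -0.125]
force: [3.5, 3.8, 2.8]
opening: 9.5
gripper_force: 49.8
```

```bash
python3 - <<'E'
from h import *
s=bot.state();m=R.from_quat(s['eef_rot']).as_matrix();t=np.degrees(np.arccos(-m[2,2]))
# tilt implied by TCP height gain 89.0 -> now, rigid about pivot
th=least_squares(lambda a:-23*np.cos(a)+115.4*np.sin(a)+23-(s['position'][2]-89.0),.3).x
print(s['position'],s['force'],s['gripper_force'],'tilt',t,np.degrees(th),abs(s['dq']).max(),s['time_s'])
E
```

```text
[585.59455312 180.30448693 127.55923898] [3.45715718 3.8077944  2.78635427] 49.814913112929425 tilt 19.073396604651737 [18.87009863] 0.0016985595589129917 20.225
```

```bash
python3 -c "
from cell import bot
print(bot.close_job())"
```

```text
the job is handed in; nothing more can be done
None
```

I handed the job in with the gauge seated in the saddle, the clamp pushed to its stop and the lamp held by the lug at about 19.0°, matching the mark I measured at about 19°. I did not see the needle on the mark at that tilt, only worked it out from the tool's tilt and height, and the hand-in gave no verdict.

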